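# Sample heater: four clicks up, then start

### The job

Turn the sample heater up: with a fingertip against the upright peg on its dial, push the dial clockwise (seen from above) exactly four clicks from where it stands, not running past the fourth, and leave it resting in that click stop; then press the heater's start key right down and let it spring back. Push gently and do not grip the dial or its peg, and leave the small glass cup on the warm plate and the things round the heater where they are.

Things in the scene. Friction and masses are not known exactly. Their poses are not given: they have to be found in the camera images.
- heater: sample heater: low white cabinet, 130 mm (x) by 220 mm (y), top face 50 mm above the table, fixed (does not slide); its place and yaw vary. Origin: centre of its underside; x to its back, y to its left, z up. Dial on the left half; square 75 mm aluminium warm plate (top at 58 mm, centre 18 mm behind and 63 mm right of the cabinet's centre) on the right half, start key in front of the plate
- dial_axis (a point): the dial's vertical axis, at the dial's flat top face (66 mm above the table). Black disc 90 mm across lying flat on the cabinet, ringed by 11 small dots. Leaving a click stop takes 4 to 6 N at the peg, ever less towards half-way; then the dial snaps forward by itself, away from the finger, into the next stop. Released, it goes to the nearest stop, unless left almost exactly half-way
- peg (a point): point on the axis of the upright finger peg on the dial, half-way up: 34 mm from the dial's axis, 80 mm above the table. The peg is round, 14 to 15 mm thick (17 mm at its foot), and stands 27 mm proud of the dial's top, from 66 to 93 mm above the table; a white line on the dial points to it. It turns with the dial
- dial (a joint): angle of the dial (rad), growing clockwise seen from above. 0 is the first click stop: peg at the front left, 150 degrees counter-clockwise from the heater's x axis. Click stops every 30 degrees (0.5236 rad), 11 in all, with fixed stops just beyond the first and last. The dial starts resting in the first, second or third click stop
- start_key_top (a point): centre of the top of the start key, a round black spring key 26 mm across in a grey housing on the cabinet, front right (63 mm right and 43 mm in front of the cabinet's centre, top 72 mm above the table); pressed straight down
- start_key (a joint): travel of the start key (m), 0 up, growing as it is pressed; full travel 6 mm takes 5 N; springs back when released
- small_cup: small clear glass cup, 48 mm across, 50 mm high, standing loose on the warm plate; origin at the centre of its underside. To be left alone
- vial_1: white plastic vial, 33 mm across, 64 mm high, loose on the table behind or in front of the heater's right half; origin at the centre of its underside. To be left alone
- vial_2: a second vial like the first, on the other side (behind or in front) of the heater. To be left alone
- sample_cap: small white capped sample tube, 20 mm across, 37 mm high, loose on the table behind the heater. To be left alone
- stopper_1: red-brown rubber stopper, 28 mm across, 26 mm high, loose on the table behind the heater. To be left alone

How it is judged:
By the outcome, as a careful person would: the job done as asked, in the order asked, and still so for the second after the job is handed in, with the robot touching nothing.
It also fails if it takes over 64 s, if anything falls off the work surface, if the arm or the gripper's body presses on something with over 40 N, if the wrist force passes 120 N, or if a joint passes its speed limit or range.

### The arm

A 7-joint arm with a two-finger parallel gripper is mounted at the origin on the work surface; the furniture and walls round the work are solid. World frame = base frame: x ahead of the robot, y to its left, z up, the work surface at z = 0. Lengths are in m, angles in rad, forces in N, time in s.
With the tool pointing down it reaches from about 0.35 to 0.9 m from the base axis. Payload 7.2 kg.
Tool frame: the origin (TCP) lies midway between the tips of the shut fingers; the grasp point (between the pads) lies 19 mm behind it; z points along the fingers, y is the line along which they close (so a half turn about z gives the same grasp; the last joint's range is limited). The gripper opens to 85 mm and grips with 20 to 120 N. Pads are 22 mm wide; open, the fingers measure 114 mm over their backs; the gripper's body (76 mm by 85 mm) begins 54 mm behind the grasp point. The pads swing forward as they close: fully open they stand 13 mm farther back than shut.
Start: joints at [1.267, 0.411, -0.013, 1.596, 0.006, 1.134, -0.082], TCP at [0.146, -0.608, 0.192] pointing down, gripper open.
Joint ranges: [-2.95, 2.95], [-0.29, 1.99], [-1.47, 1.44], [0.14, 2.54], [-1.03, 4.17], [0.13, 1.85], [-2.86, 2.86]. Speed limits (rad/s): [2.39, 2.39, 3.01, 3.01, 3.14, 3.14, 3.14].

### API

Orientations are given as a 3x3 rotation matrix whose columns are the frame's x, y, z axes.
In Python, from station import r gives the robot as it stands.
- The arm moves only by the tool move_arm, never from a script. Its argument "motion" is a list of rows, each a list of 7 numbers: the shift along the tool's x, y, z in m, then the turn, a rotation vector about the tool's x, y, z in rad, then the closure in counts, from 0 (fully open) to 255 (shut). A call has 1 to 12 rows; each row shifts and turns the commanded pose from where the row before left it, along the tool's axes as they then stand; what a row does not reach is not made up. A row lasts 1/8 s, in which the tool goes at most 62.5 mm and 10.7 degrees, less where a joint would pass 70% of its speed; a pose out of reach is approached as far as the arm can. A call with a gripper value outside its range is refused whole. The fingers move at their own pace and stop on an object; "force" is the grip in N (left out, the last holds). Time passes only in rows, so rows that do not move let the fingers close. It gives the time, the measured TCP pose, the force, the opening and the grip force at its end, in the units of the state.
- r.observe(): the state, without advancing time (a new reading comes with each control period).
- r.snapshot(name): name is "scene" or "side" or "wrist"; returns a dict with "frame" (400x640x3 uint8, red, green, blue), "mtx" (3x3 intrinsics, pixels), "world_to_cam" (4x4, takes a point from world to camera coordinates); the wrist camera has in their place "mount" (4x4, takes a point from camera to tool coordinates, whose origin is the TCP and whose axes are the flange's). Camera axes: x right, y up, looking along -z (the intrinsics and any distortion apply to the point x, -y, -z); pixel columns grow to the right and rows downward; lengths in m; the calibration is good to about 2 mm. A picture is of the moment at which its call begins: read the wrist's pose just before it. There is no depth.
- r.hand_in(): hands the job in; it is judged then, once.
Trained networks look in the newest picture that a camera, given by its name, has taken for a name from the list of things; names that differ only in an ending like _2 or _b are one class to them, and where a whole thing is asked for, a point or a joint stands for the part that bears it (a point fixed in the world has none). Each returns a list of dicts, best first, with "score" (0 to 1); they miss things now and then, are a little off and sometimes report something else, mostly with a low value. They report only what shows in the picture. A call takes as long as a camera call.
- r.recognise(thing, camera): "box" ([left, top, right, bottom] in pixels, round what is visible of it).
- r.tip_of(thing, camera): "pixel" ([column, row] in pixels: a listed point, or the origin of a listed thing).
The state is a dict: "time": time; "joint_positions": joint angles; "qvel": joint speeds; "effort": joint torques, N m; "position": TCP position; "tool_rot": TCP orientation; "force": force on the tool from outside, world axes, zero at the start; "wrist_torque": the same for the moment, N m; "gripper_width": finger opening in m; "gripper_force": force on a finger pad.
Only numpy, scipy, OpenCV 4.12 (cv2) and the standard library are available. Lean on these libraries where they do the work, as an engineer would, in place of code of your own. Each camera call takes 0.05 s, during which the arm holds its last target. There are 200 camera calls.

## Working session

There is one attempt and no reset: what is moved stays moved. The work goes in short steps, Python scripts to look and compute and a tool call to move; the robot and the scene stay as the last step left them, time stands still between calls to the robot, and variables do not carry over. Pictures are saved under pics/ and viewed, at most 10 in all, crops included, and the job is handed in when it is done.

Besides the shell and the picture viewer there is one more tool, called as name(argument=value, ...), one argument or row to a line, values as JSON. move_arm: Moves the arm, as the interface text tells. Its arguments: {"type":"object","properties":{"motion":{"type":"array","items":{"type":"array","items":{"type":"number"}}},"force":{"type":"number"}},"required":["motion"]}

```bash
mkdir -p pics; ls; cat > h.py <<'E'
import numpy as np, cv2
from station import r
def ray(s,px,cam=None):
    # world ray through pixel
    K=s["mtx"]; d=s.get("dist"); 
    u=cv2.undistortPoints(np.array([[px]],float),K,d)[0,0]
    v=np.array([u[0],-u[1],-1.])
    if "world_to_cam" in s: M=np.linalg.inv(s["world_to_cam"])
    else:
        o=cam; T=np.eye(4);T[:3,:3]=o["tool_rot"];T[:3,3]=o["position"];M=T@s["mount"]
    v=M[:3,:3]@v
    return M[:3,3],v/np.linalg.norm(v)
def atz(R,z): return R[0]+R[1]*(z-R[0][2])/R[1][2]
def tri(Rs):
    A=sum(np.eye(3)-np.outer(d,d) for _,d in Rs);b=sum((np.eye(3)-np.outer(d,d))@c for c,d in Rs)
    return np.linalg.solve(A,b)
E
python3 - <<'E'
from h import *
np.set_printoptions(precision=4,suppress=True)
o=r.observe();print(o["position"],o["tool_rot"],o["force"],o["time"])
S={}
for c in ["scene","side","wrist"]:
    s=S[c]=r.snapshot(c);print(c,list(s));cv2.imwrite(f"pics/{c}0.png",s["frame"][:,:,::-1])
    for t in ["heater","dial_axis","peg","start_key_top","small_cup","vial_1","sample_cap","stopper_1"]:
        print(t,[(np.round(x["pixel"],1),round(x["score"],2)) for x in r.tip_of(t,c)[:3]])
Z=dict(dial_axis=.066,peg=.08,start_key_top=.072,heater=0,small_cup=.058)
for t,z in Z.items():
    Rs=[]
    for c in S:
        l=r.tip_of(t,c)
        if l and l[0]["score"]>.4: R=ray(S[c],l[0]["pixel"],o);Rs.append(R);print(t,c,atz(R,z))
    if len(Rs)>1: print(t,"tri",tri(Rs))
E
```

```text
pics
[ 0.1459 -0.6072  0.1915] [[ 0.9723  0.2336 -0.0005]
 [ 0.2336 -0.9723  0.0016]
 [-0.0001 -0.0016 -1.    ]] [ 0.0657  0.2732 -0.5312] 0.0
scene ['frame', 'mtx', 'world_to_cam']
heater [(array([327. , 207.4]), 0.61)]
dial_axis []
peg [(array([291.5, 192.2]), 0.97), (array([364.4, 179. ]), 0.15)]
start_key_top [(array([366.4, 180.4]), 0.6)]
small_cup [(array([344.8, 169.8]), 0.63)]
vial_1 [(array([394.1, 214.6]), 0.64), (array([334. , 163.1]), 0.5)]
sample_cap [(array([287.7, 188. ]), 0.56)]
stopper_1 [(array([299.6, 176.7]), 0.51)]
side ['frame', 'mtx', 'world_to_cam']
heater [(array([325.8, 239.8]), 0.96)]
dial_axis [(array([330.7, 193.3]), 0.95)]
peg [(array([326.4, 177.5]), 0.74)]
start_key_top [(array([291.5, 233.1]), 0.47)]
small_cup [(array([333.2, 244.2]), 0.68)]
vial_1 [(array([260.8, 274.8]), 0.63), (array([380.9, 296.1]), 0.61), (array([331.3, 193.5]), 0.33)]
sample_cap [(array([381.4, 232.9]), 0.62)]
stopper_1 [(array([379.9, 253.5]), 0.52)]
wrist ['frame', 'mtx', 'mount']
heater []
dial_axis []
peg []
start_key_top []
small_cup []
vial_1 []
sample_cap []
stopper_1 []
dial_axis side [ 0.6086 -0.0647  0.066 ]
peg scene [ 0.5993 -0.0368  0.08  ]
peg side [ 0.6013 -0.0372  0.08  ]
peg tri [ 0.6007 -0.0372  0.0794]
start_key_top scene [ 0.5419 -0.1724  0.072 ]
start_key_top side [ 0.5437 -0.171   0.072 ]
start_key_top tri [ 0.5428 -0.172   0.0723]
heater scene [ 0.5933 -0.1192  0.    ]
heater side [ 0.5995 -0.1148  0.    ]
heater tri [ 0.5967 -0.1183  0.0008]
small_cup scene [ 0.6065 -0.1777  0.058 ]
small_cup side [ 0.6107 -0.1826  0.058 ]
small_cup tri [ 0.6101 -0.1804  0.0552]
```

```bash
python3 - <<'E'
import cv2
a=cv2.imread("pics/scene0.png")[110:260,220:460];b=cv2.imread("pics/side0.png")[140:330,210:450]
cv2.imwrite("pics/a.png",cv2.resize(a,None,fx=3.2,fy=3.2,interpolation=2));cv2.imwrite("pics/b.png",cv2.resize(b,None,fx=3,fy=3,interpolation=2))
E
```

```text
(no output)
```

View pics/a.png

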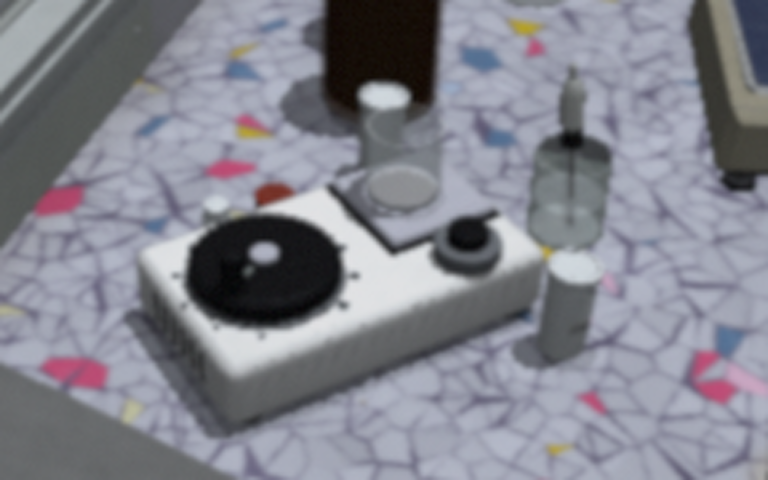

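View pics/b.png

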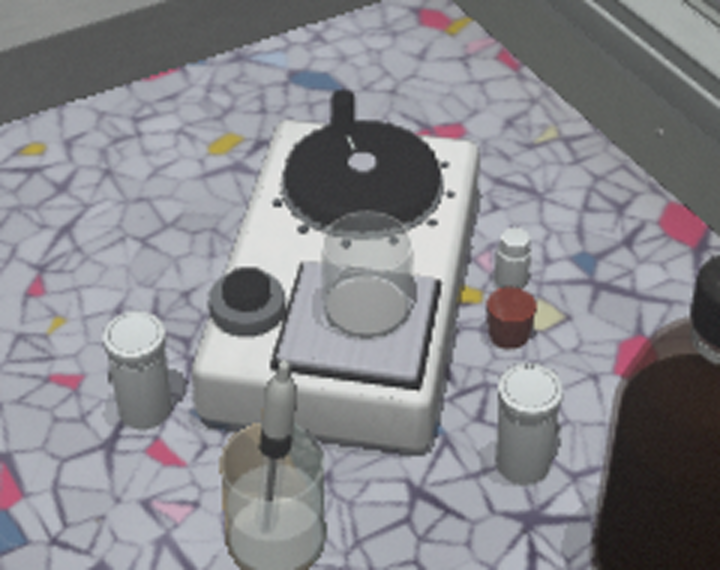

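The scene shows the heater at about -11° yaw. The dial is left of centre with its peg at the front left, apparently in the second stop, and the key is at scene pixel (366,182). A vial and a beaker stand at the right front, with a bottle, stopper and cap behind. Next I'll go up and over for a wrist view.

move_arm(
  motion=[
    [0,0,-0.04,0,0,0,255],
    [0,0,-0.05,0,0,0,255],
    [0,0,-0.05,0,0,0,255],
    [0.04,-0.03,0,0,0,0,255],
    [0.04,-0.03,0,0,0,0,255],
    [0.04,-0.03,0,0,0,0,255],
    [0.04,-0.03,0,0,0,0,255],
    [0.04,-0.03,0,0,0,0,255],
    [0.04,-0.03,0,0,0,0,255],
    [0.04,-0.03,0,0,0,0,255],
    [0.04,-0.03,0,0,0,0,255],
    [0.04,-0.03,0,0,0,0,255],
  ],
  force=40,
)

```text
time: 3.6
position: [0.4338, -0.2598, 0.3326]
tool_rot: [[0.972, 0.233, 0.001], [0.233, -0.972, -0.001], [0.0, 0.001, -1.0]]
force: [0.5, -1.4, -0.4]
gripper_width: 0.0
gripper_force: 0.0
```

move_arm(
  motion=[
    [0.04,-0.03,0,0,0,0,255],
    [0.04,-0.03,0,0,0,0,255],
    [0.04,-0.03,0,0,0,0,255],
    [0.02,-0.015,0,0,0,0,255],
    [0,0,0,0,0,0,255],
    [0,0,0,0,0,0,255],
  ],
)

```text
time: 4.35
position: [0.5441, -0.1272, 0.3322]
tool_rot: [[0.973, 0.233, -0.0], [0.233, -0.973, -0.001], [-0.001, 0.0, -1.0]]
force: [-0.5, 0.0, 0.3]
gripper_width: 0.0
gripper_force: 0.0
```

```bash
cat > look.py <<'E'
import sys
from h import *
np.set_printoptions(precision=4,suppress=True)
n=sys.argv[1]
o=r.observe();print(o["time"],o["position"],o["tool_rot"][:,0],o["joint_positions"],o["force"])
s=r.snapshot("wrist");cv2.imwrite(f"pics/w{n}.png",s["frame"][:,:,::-1])
print("mount",s["mount"])
Z=dict(dial_axis=.066,peg=.08,start_key_top=.072,heater=0,small_cup=.058)
for t,z in Z.items():
    for l in r.tip_of(t,"wrist")[:2]: print(t,round(l["score"],2),np.round(l["pixel"]),atz(ray(s,l["pixel"],o),z))
E
python3 look.py 1
```

```text
4.35 [ 0.5441 -0.1272  0.3322] [ 0.9725  0.2328 -0.0006] [ 0.4828  0.2436 -0.4262  1.5231  0.102   1.3973 -1.2858] [-0.4604  0.0039  0.3118]
mount [[ 0.0003  0.9522  0.3056  0.0797]
 [ 1.     -0.0002 -0.0004 -0.0007]
 [-0.0003  0.3056 -0.9522 -0.1831]
 [ 0.      0.      0.      1.    ]]
dial_axis 0.74 [284. 110.] [ 0.604  -0.0586  0.066 ]
dial_axis 0.34 [347. 168.] [ 0.5415 -0.1708  0.066 ]
peg 0.67 [269. 109.] [ 0.6002 -0.0383  0.08  ]
start_key_top 0.21 [403.  83.] [ 0.6789 -0.2159  0.072 ]
heater 0.77 [323. 120.] [ 0.6011 -0.1192  0.    ]
heater 0.64 [350.  68.] [ 0.6888 -0.1424  0.    ]
small_cup 0.96 [362. 125.] [ 0.61   -0.1776  0.058 ]
small_cup 0.47 [351. 191.] [ 0.5045 -0.189   0.058 ]
```

```bash
python3 - <<'E'
import cv2
a=cv2.imread("pics/w1.png")[50:230,220:430]
cv2.imwrite("pics/w1c.png",cv2.resize(a,None,fx=3.3,fy=3.3,interpolation=2))
E
```

```text
(no output)
```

View pics/w1c.png

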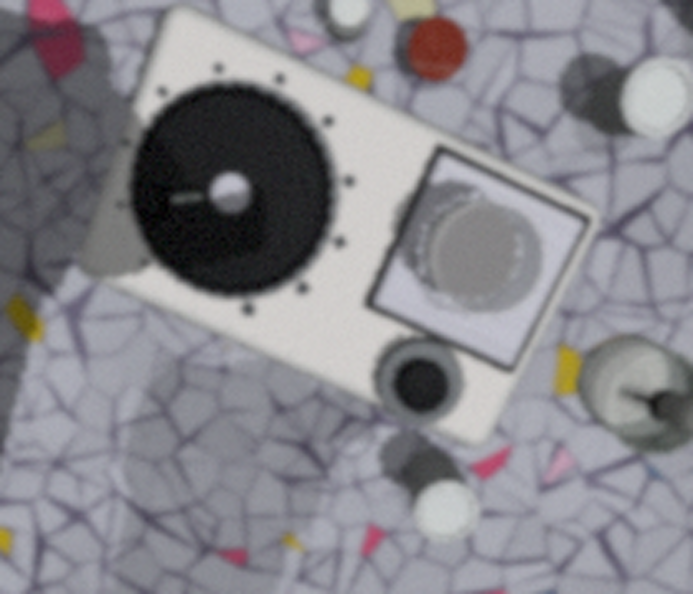

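The wrist view shows the dial hub at about px (290,108) and the pointer line aimed at the dot next to the first one, so the dial is in the second stop (120°). The key is at px (347,167). I'll refine the geometry from these points.

```bash
python3 - <<'E'
from h import *
from scipy.optimize import least_squares
np.set_printoptions(precision=4,suppress=True)
o=r.observe();s=r.snapshot("wrist")
P=lambda x,y,z:atz(ray(s,[220+x/3.3,50+y/3.3],o),z)
d=[(150,145,262),(120,122,205),(90,125,142),(60,162,90),(30,218,68),(0,280,78),(-30,328,120),(-60,349,181),(-90,340,241),(-120,302,288),(-150,248,309)]
D=np.array([P(x,y,.05)[:2] for _,x,y in d]);A=np.deg2rad([q[0] for q in d])
f=lambda p:(np.c_[p[0]+p[3]*np.cos(A+p[2]),p[1]+p[3]*np.sin(A+p[2])]-D).ravel()
q=least_squares(f,[.6,-.06,-.19,.055]);print("dots: axis",q.x[:2],"yaw deg",np.rad2deg(q.x[2]),"R",q.x[3],"rms",np.sqrt(np.mean(q.fun**2)))
h=P(230,190,.066);l=P(170,198,.066);print("hub",h,"line world deg",np.rad2deg(np.arctan2(*(l-h)[1::-1])))
k=P(420,385,.072);print("key",k)
g=cv2.cvtColor(s["frame"],7);m=(g[60:170,240:340]<60).astype(np.uint8)
c=max(cv2.findContours(m,0,1)[0],key=cv2.contourArea)[:,0]+[240,60]
print("disc box",c.min(0),c.max(0))
B=np.array([atz(ray(s,x,o),.066)[:2] for x in c.astype(float)]);print("disc",cv2.minEnclosingCircle((B*1000).astype(np.float32)))
print("corners",P(180,5,.05),P(600,212,.05),P(475,443,.05),P(80,270,.05))
E
```

```text
dots: axis [ 0.6079 -0.0661] yaw deg -10.777541319410243 R 0.053302375545084046 rms 0.00029615846374884394
hub [ 0.609  -0.0654  0.066 ] line world deg 110.68159200368976
key [ 0.5447 -0.1698  0.072 ]
disc box [260  76] [319 138]
disc ((607.8743896484375, -65.57427215576172), 44.4935302734375)
corners [ 0.679  -0.0271  0.05  ] [ 0.639 -0.233  0.05 ] [ 0.5189 -0.2073  0.05  ] [ 0.5567 -0.0023  0.05  ]
```

move_arm(
  motion=[
    [0,0,0,0,0,-0.18,255],
    [0,0,0,0,0,-0.18,255],
    [0,0,0,0,0,-0.18,255],
    [0,0,0,0,0,-0.18,255],
    [0,0,0,0,0,-0.18,255],
    [0,0,0,0,0,-0.18,255],
    [0,0,0,0,0,-0.18,255],
    [0,0,0,0,0,-0.18,255],
    [0,0,0,0,0,-0.18,255],
    [0,0,0,0,0,-0.05,255],
    [0,0,0,0,0,0,255],
  ],
)

```text
time: 6.08
position: [0.5444, -0.1266, 0.3323]
tool_rot: [[-0.328, 0.945, -0.0], [0.945, 0.328, -0.0], [-0.0, -0.0, -1.0]]
force: [0.3, 0.3, 0.4]
gripper_width: -0.0003
gripper_force: 0.0
```

```bash
cat > st.py <<'E'
from h import *
np.set_printoptions(precision=4,suppress=True)
A=np.array([.608,-.0658]);o=r.observe();R=o["tool_rot"];p=o["position"]
t=R.T@np.r_[A-p[:2],0];print("t",o["time"],"pos",p,"j",o["joint_positions"],"F tool",R.T@o["force"])
print("tool x world deg",np.rad2deg(np.arctan2(R[1,0],R[0,0])),"axis in tool mm",t*1e3,"tilt",R[:,2])
phi=np.deg2rad(109.2);T=np.array([np.sin(phi),-np.cos(phi)]);F=A+.034*np.array([np.cos(phi),np.sin(phi)])-.030*T
print("approach delta tool mm",R.T@(np.r_[F,.075]-p)*1e3)
print("key delta",R.T@(np.array([.5443,-.1705,.085])-p)*1e3)
E
python3 st.py
```

```text
t 6.075 pos [ 0.5444 -0.1266  0.3323] j [ 0.6667  0.2802 -0.6725  1.5111  0.1755  1.4115  0.3194] F tool [ 0.2043  0.3423 -0.4037]
tool x world deg 109.13589057946365 axis in tool mm [36.5878 79.9812 -0.0042] tilt [-0.     -0.0001 -1.    ]
approach delta tool mm [ 70.5654  49.9514 257.2877]
key delta [-41.4347 -14.5127 247.2947]
```

move_arm(
  motion=[
    [0.0355,0.025,0,0,0,0,255],
    [0.035,0.025,0,0,0,0,255],
    [0,0,0.05,0,0,0,255],
    [0,0,0.05,0,0,0,255],
    [0,0,0.05,0,0,0,255],
    [0,0,0.04,0,0,0,255],
    [0,0,0.03,0,0,0,255],
    [0,0,0.02,0,0,0,255],
    [0,0,0.01,0,0,0,255],
    [0,0,0.007,0,0,0,255],
    [0,0,0,0,0,0,255],
  ],
)

```text
time: 7.45
position: [0.5689, -0.0433, 0.0756]
tool_rot: [[-0.329, 0.944, 0.0], [0.944, 0.329, -0.0], [-0.0, 0.0, -1.0]]
force: [0.1, 0.1, 0.6]
gripper_width: -0.0
gripper_force: 0.0
```

```bash
python3 st.py; python3 - <<'E'
from h import *
s=r.snapshot("side");a=s["frame"][100:300,230:430,::-1];b=r.snapshot("scene")["frame"][100:300,220:420,::-1]
cv2.imwrite("pics/c.png",cv2.resize(np.hstack([a,b]),None,fx=2,fy=2,interpolation=2))
E
```

```text
t 7.45 pos [ 0.5689 -0.0433  0.0756] j [ 0.4591  0.5271 -0.6286  1.8191  0.3816  0.9184 -0.0058] F tool [ 0.0207  0.134  -0.5607]
tool x world deg 109.18467266456682 axis in tool mm [-34.1435  29.546    0.0211] tilt [ 0.0005 -0.0001 -1.    ]
approach delta tool mm [-0.1514 -0.4634  0.5829]
key delta [-112.0987  -65.0184   -9.4146]
```

View pics/c.png

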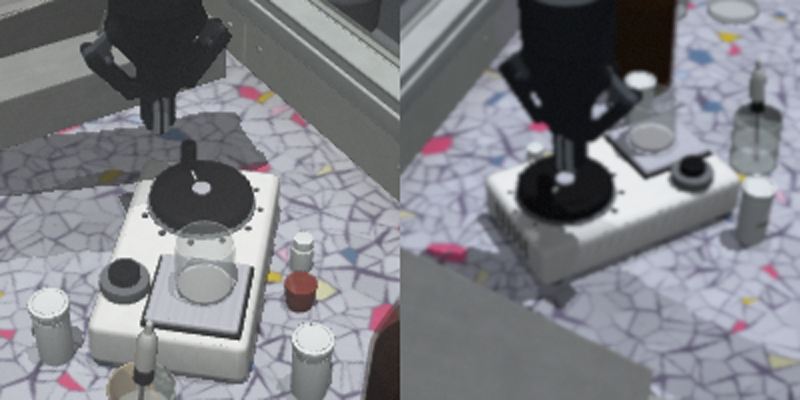

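Side view: the closed fingertips (crop 160,128) stand just short of the peg (187,150). I'll advance until they touch.

move_arm(
  motion=[
    [0,0.002,0,0,0,0,255],
    [0,0.002,0,0,0,0,255],
    [0,0.001,0,0,0,0,255],
    [0,0.001,0,0,0,0,255],
    [0,0.001,0,0,0,0,255],
    [0,0,0,0,0,0,255],
    [0,0,0,0,0,0,255],
  ],
)

```text
time: 8.43
position: [0.5752, -0.041, 0.0753]
tool_rot: [[-0.329, 0.944, -0.0], [0.944, 0.329, -0.0], [-0.0, -0.0, -1.0]]
force: [0.6, 0.3, 0.5]
gripper_width: 0.0001
gripper_force: 0.0
```

```bash
python3 st.py
```

```text
t 8.425 pos [ 0.5752 -0.041   0.0753] j [ 0.45    0.5367 -0.6261  1.8039  0.3845  0.9253 -0.0098] F tool [ 0.0641  0.6206 -0.5376]
tool x world deg 109.19557167625439 axis in tool mm [-34.23    22.845   -0.0001] tilt [-0.     -0.0001 -1.    ]
approach delta tool mm [-0.2323 -7.1576  0.2578]
key delta [-112.1651  -71.7387   -9.7341]
```

move_arm(
  motion=[
    [0,0.001,0,0,0,0,255],
    [0,0,0,0,0,0,255],
  ],
)

```text
time: 8.68
position: [0.5762, -0.0406, 0.0753]
tool_rot: [[-0.329, 0.944, 0.0], [0.944, 0.329, 0.0], [-0.0, 0.0, -1.0]]
force: [0.3, 0.5, -0.4]
gripper_width: 0.0
gripper_force: 0.0
```

move_arm(
  motion=[
    [0,0.001,0,0,0,0,255],
    [0,0,0,0,0,0,255],
  ],
)

```text
time: 8.93
position: [0.5771, -0.0403, 0.0753]
tool_rot: [[-0.329, 0.944, -0.0], [0.944, 0.329, -0.0], [0.0, -0.0, -1.0]]
force: [0.1, 0.2, 0.3]
gripper_width: 0.0001
gripper_force: 0.0
```

move_arm(
  motion=[
    [0,0.001,0,0,0,0,255],
    [0,0,0,0,0,0,255],
  ],
)

```text
time: 9.18
position: [0.5781, -0.0399, 0.0753]
tool_rot: [[-0.329, 0.944, 0.0], [0.944, 0.329, 0.0], [-0.0, 0.0, -1.0]]
force: [-0.6, -0.1, 0.8]
gripper_width: -0.0001
gripper_force: 0.0
```

move_arm(
  motion=[
    [0,0.001,0,0,0,0,255],
    [0,0.001,0,0,0,0,255],
  ],
)

```text
time: 9.43
position: [0.58, -0.0393, 0.0753]
tool_rot: [[-0.329, 0.944, 0.0], [0.944, 0.329, -0.0], [-0.0, 0.0, -1.0]]
force: [1.0, -0.3, 0.3]
gripper_width: 0.0003
gripper_force: 0.0
```

move_arm(
  motion=[
    [0,0.001,0,0,0,0,255],
    [0,0,0,0,0,0,255],
  ],
)

```text
time: 9.68
position: [0.581, -0.0389, 0.0753]
tool_rot: [[-0.329, 0.944, 0.0], [0.944, 0.329, 0.0], [0.0, 0.0, -1.0]]
force: [-0.5, -0.5, 0.2]
gripper_width: -0.0002
gripper_force: 0.0
```

move_arm(
  motion=[
    [0,0.001,0,0,0,0,255],
    [0,0,0,0,0,0,255],
  ],
)

```text
time: 9.93
position: [0.5819, -0.0386, 0.0753]
tool_rot: [[-0.329, 0.944, 0.0], [0.944, 0.329, 0.0], [0.0, 0.0, -1.0]]
force: [-0.2, -0.8, 0.2]
gripper_width: -0.0002
gripper_force: 0.0
```

```bash
python3 st.py;python3 - <<'E'
from h import *
s=r.snapshot("side");a=s["frame"][120:230,270:390,::-1]
cv2.imwrite("pics/d.png",cv2.resize(a,None,fx=5,fy=5,interpolation=2))
E
```

```text
t 9.925 pos [ 0.5819 -0.0386  0.0753] j [ 0.4409  0.5461 -0.6237  1.7879  0.3872  0.9326 -0.0137] F tool [-0.6702 -0.4142 -0.1932]
tool x world deg 109.19644046254109 axis in tool mm [-34.2802  15.717    0.0006] tilt [ 0.0001  0.     -1.    ]
approach delta tool mm [ -0.282  -14.2851   0.2812]
key delta [-112.2133  -78.8666   -9.7246]
```

View pics/d.png

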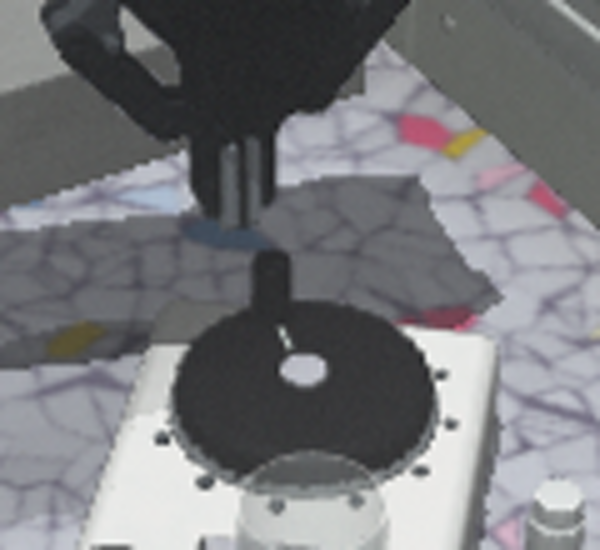

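```bash
python3 - <<'E'
from h import *
np.set_printoptions(precision=4,suppress=True)
o=r.observe()
for c,tip in (("side",(317.5,166)),("scene",None)):
    s=r.snapshot(c);W=s["world_to_cam"]
    for n,p in dict(tcp=o["position"],pegtop=[.5968,-.0337,.093],pegmid=[.5968,-.0337,.08],axis=[.608,-.0658,.066]).items():
        q=W[:3,:3]@np.array(p)+W[:3,3];q=s["mtx"]@(q*[1,-1,-1]);print(c,n,q[:2]/q[2])
    print("cam pos",np.linalg.inv(W)[:3,3])
    if tip: R=ray(s,tip);print([atz(R,z) for z in (.075,.09,.1,.12)])
    for t in("peg","dial_axis"):print(t,[(x["pixel"],x["score"]) for x in r.tip_of(t,c)[:2]])
    if c=="scene":
        a=s["frame"][130:240,240:360,::-1];cv2.imwrite("pics/e.png",cv2.resize(a,None,fx=5,fy=5,interpolation=2))
E
```

```text
side tcp [315.6096 180.1222]
side pegtop [323.8997 170.5944]
side pegmid [323.9037 176.3249]
side axis [330.3608 193.7042]
cam pos [ 0.5918 -0.7682  0.6564]
[array([0.5851, 0.0039, 0.075 ]), array([ 0.5853, -0.016 ,  0.09  ]), array([ 0.5854, -0.0293,  0.1   ]), array([ 0.5857, -0.0558,  0.12  ])]
peg [([328.2, 177.3], 0.74)]
dial_axis [([327.1, 192.2], 0.95), ([258.1, 277.3], 0.57)]
scene tcp [298.4215 198.4493]
scene pegtop [290.766  187.9628]
scene pegmid [291.0217 193.5575]
scene axis [301.0142 189.31  ]
cam pos [0.0711 0.3577 0.6206]
peg [([290.8, 192.3], 0.75)]
dial_axis [([300.3, 186.7], 0.69)]
```

View pics/e.png

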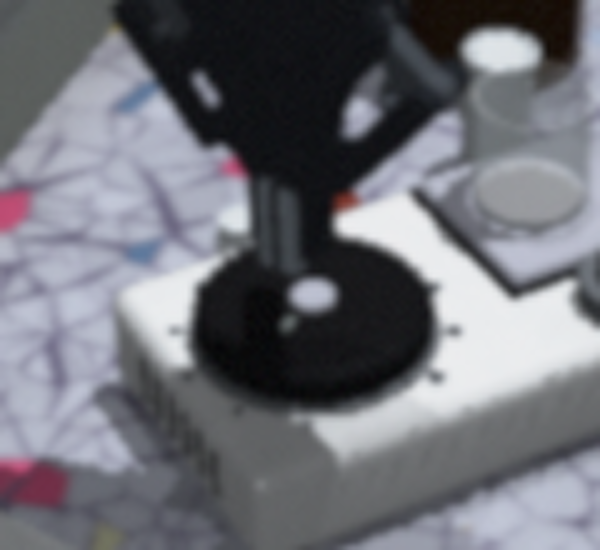

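The side tip (317.5,166) and scene tip (297,184) both sit about 14 px above the projected TCP, so the real tips appear about 30 mm higher than expected. I'll back off, then triangulate before going lower.

move_arm(
  motion=[
    [0,-0.007,0,0,0,0,255],
    [0,-0.007,0,0,0,0,255],
    [0,0,0,0,0,0,255],
  ],
)

```text
time: 10.65
position: [0.5679, -0.0438, 0.0753]
tool_rot: [[-0.328, 0.945, -0.0], [0.945, 0.328, -0.001], [-0.0, -0.001, -1.0]]
force: [0.3, -0.5, 0.3]
gripper_width: 0.0
gripper_force: 0.0
```

```bash
python3 st.py; python3 - <<'E'
from h import *
np.set_printoptions(precision=4,suppress=True)
o=r.observe();print(tri([ray(r.snapshot("side"),(317.5,166)),ray(r.snapshot("scene"),(297,184))]),o["gripper_width"])
a=r.snapshot("side")["frame"][120:220,270:370,::-1];b=r.snapshot("scene")["frame"][130:230,240:340,::-1]
w=r.snapshot("wrist")["frame"][:,:,::-1]
w=cv2.resize(w,(320,200))
top=cv2.resize(np.hstack([a,b]),None,fx=4,fy=4,interpolation=2)
bot=np.zeros((200,800,3),np.uint8);bot[:,:320]=w
cv2.imwrite("pics/f.png",np.vstack([top,bot]))
E
```

```text
t 10.65 pos [ 0.5679 -0.0438  0.0753] j [ 0.46    0.5265 -0.6285  1.8208  0.3816  0.9181 -0.0057] F tool [-0.5262  0.1333 -0.2882]
tool x world deg 109.1667393747081 axis in tool mm [-33.9558  30.6608  -0.0053] tilt [-0.0004 -0.0005 -1.    ]
approach delta tool mm [0.0268 0.6413 0.3023]
key delta [-111.9414  -63.8883   -9.6243]
[ 0.5852 -0.0387  0.1068] 2.9998469915920686e-05
```

View pics/f.png

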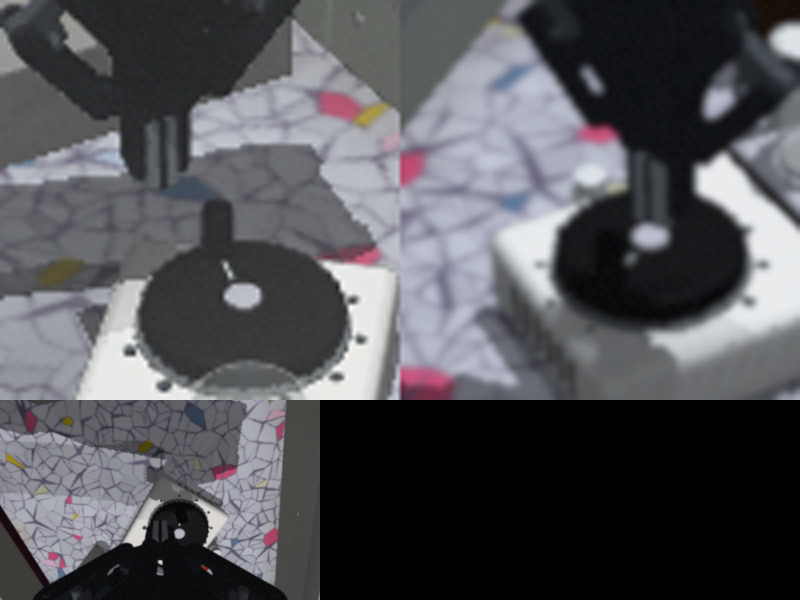

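The images show the shut fingertips about 30 mm above the reported TCP, well clear of the peg. I'll lower in force-checked steps.

move_arm(
  motion=[
    [0,0,0.005,0,0,0,255],
    [0,0,0.005,0,0,0,255],
    [0,0,0.005,0,0,0,255],
    [0,0,0.004,0,0,0,255],
    [0,0,0,0,0,0,255],
    [0,0,0,0,0,0,255],
  ],
)

```text
time: 11.65
position: [0.5687, -0.0432, 0.0564]
tool_rot: [[-0.329, 0.944, 0.0], [0.944, 0.329, 0.0], [-0.0, 0.0, -1.0]]
force: [-0.7, 0.3, 1.1]
gripper_width: 0.0002
gripper_force: 0.0
```

```bash
python3 - <<'E'
from h import *
a=r.snapshot("side")["frame"][120:220,270:370,::-1];b=r.snapshot("scene")["frame"][130:230,240:340,::-1]
b=cv2.convertScaleAbs(b,alpha=2.2,beta=10);a=cv2.convertScaleAbs(a,alpha=2,beta=10)
cv2.imwrite("pics/g.png",cv2.resize(np.hstack([a,b]),None,fx=4,fy=4,interpolation=2))
E
```

```text
(no output)
```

View pics/g.png

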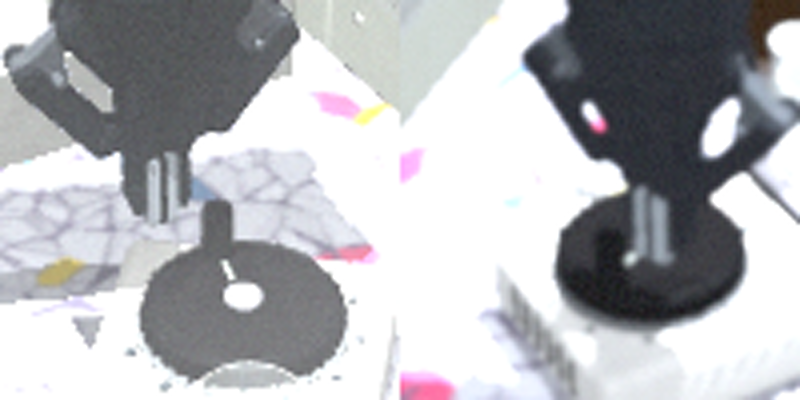

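```bash
python3 - <<'E'
from h import *
print(tri([ray(r.snapshot("side"),(311.2,175.7)),ray(r.snapshot("scene"),(303.7,195.5))]))
E
python3 st.py
```

```text
[ 0.57288971 -0.04222571  0.08707207]
t 11.85 pos [ 0.5687 -0.0433  0.0564] j [ 0.4484  0.5509 -0.6156  1.8341  0.4019  0.8833 -0.0224] F tool [ 0.3586 -0.4744  0.3933]
tool x world deg 109.19314098557943 axis in tool mm [-34.2005  29.6994   0.0121] tilt [ 0.0003 -0.     -1.    ]
approach delta tool mm [ -0.2067  -0.3001 -18.5557]
key delta [-112.1432  -64.8733  -28.5562]
```

move_arm(
  motion=[
    [0,0,0.004,0,0,0,255],
    [0,0,0.004,0,0,0,255],
    [0,0,0.003,0,0,0,255],
    [0,0,0,0,0,0,255],
  ],
)

```text
time: 12.35
position: [0.5683, -0.0432, 0.0449]
tool_rot: [[-0.329, 0.944, -0.001], [0.944, 0.329, 0.0], [0.0, -0.001, -1.0]]
force: [-0.3, 0.1, 0.0]
gripper_width: -0.0002
gripper_force: 0.0
```

move_arm(
  motion=[
    [0,0.002,0,0,0,0,255],
    [0,0.002,0,0,0,0,255],
    [0,0,0,0,0,0,255],
  ],
)

```text
time: 12.72
position: [0.5727, -0.0418, 0.0454]
tool_rot: [[-0.329, 0.944, 0.0], [0.944, 0.329, 0.0], [-0.0, 0.0, -1.0]]
force: [-0.3, 0.1, 0.2]
gripper_width: -0.0
gripper_force: 0.0
```

move_arm(
  motion=[
    [0,0.001,0,0,0,0,255],
    [0,0.001,0,0,0,0,255],
    [0,0,0,0,0,0,255],
  ],
)

```text
time: 13.1
position: [0.5743, -0.0412, 0.0453]
tool_rot: [[-0.329, 0.944, 0.0], [0.944, 0.329, 0.0], [-0.0, 0.0, -1.0]]
force: [0.5, -0.1, -0.4]
gripper_width: 0.0001
gripper_force: 0.0
```

move_arm(
  motion=[
    [0,0.001,0,0,0,0,255],
    [0,0.001,0,0,0,0,255],
    [0,0,0,0,0,0,255],
  ],
)

```text
time: 13.48
position: [0.5762, -0.0406, 0.0453]
tool_rot: [[-0.329, 0.944, 0.0], [0.944, 0.329, 0.0], [-0.0, 0.0, -1.0]]
force: [0.0, -0.2, 0.1]
gripper_width: -0.0
gripper_force: 0.0
```

move_arm(
  motion=[
    [0,0.001,0,0,0,0,255],
    [0,0.001,0,0,0,0,255],
    [0,0,0,0,0,0,255],
  ],
)

```text
time: 13.85
position: [0.5779, -0.04, 0.0452]
tool_rot: [[-0.329, 0.944, -0.0], [0.944, 0.329, -0.0], [-0.0, -0.0, -1.0]]
force: [-1.1, 0.4, 0.5]
gripper_width: 0.0003
gripper_force: 0.3
```

move_arm(
  motion=[
    [0,0.001,0,0,0,0,255],
    [0,0,0,0,0,0,255],
  ],
)

```text
time: 14.1
position: [0.5784, -0.0398, 0.0451]
tool_rot: [[-0.329, 0.944, -0.001], [0.944, 0.329, -0.0], [0.0, -0.001, -1.0]]
force: [-1.8, -0.3, 1.3]
gripper_width: 0.0002
gripper_force: 1.5
```

move_arm(
  motion=[
    [0,0.001,0,0,0,0,255],
    [0,0,0,0,0,0,255],
  ],
)

```text
time: 14.35
position: [0.5792, -0.0394, 0.0451]
tool_rot: [[-0.329, 0.944, -0.001], [0.944, 0.329, -0.0], [0.0, -0.001, -1.0]]
force: [-6.2, -1.2, 1.4]
gripper_width: 0.0003
gripper_force: 2.5
```

Contact is at 6 N. Now I'll follow the arc clockwise in 3° steps.

move_arm(
  motion=[
    [0.001,0.0018,0,0,0,0.0524,255],
    [0.001,0.0018,0,0,0,0.0524,255],
    [0.001,0.0018,0,0,0,0.0524,255],
    [0,0,0,0,0,0,255],
  ],
)

```text
time: 14.85
position: [0.5851, -0.0346, 0.0455]
tool_rot: [[-0.177, 0.984, 0.002], [0.984, 0.177, 0.0], [-0.0, 0.002, -1.0]]
force: [-0.1, -0.1, -0.5]
gripper_width: -0.0003
gripper_force: 0.3
```

move_arm(
  motion=[
    [0.001,0.0018,0,0,0,0.0524,255],
    [0,0,0,0,0,0,255],
  ],
)

```text
time: 15.1
position: [0.5867, -0.0333, 0.0455]
tool_rot: [[-0.127, 0.992, 0.002], [0.992, 0.127, 0.0], [0.0, 0.002, -1.0]]
force: [0.6, 0.2, 0.2]
gripper_width: -0.0003
gripper_force: 0.0
```

```bash
python3 st.py
```

```text
t 15.1 pos [ 0.5867 -0.0333  0.0455] j [ 0.3786  0.5755 -0.5523  1.8026  0.3826  0.8699 -0.2249] F tool [ 0.1081  0.6105 -0.1853]
tool x world deg 97.27853533207164 axis in tool mm [-34.952   17.0261   0.0225] tilt [ 0.0016  0.0003 -1.    ]
approach delta tool mm [ -7.8781 -19.3025 -29.486 ]
key delta [-130.7322  -59.3614  -39.5687]
```

```bash
cat > pg.py <<'E'
from h import *
for c in ("side","scene"):
    s=r.snapshot(c)
    for x in r.tip_of("peg",c)[:1]:
        p=atz(ray(s,x["pixel"]),.08)[:2]-[.608,-.0658];print(c,round(x["score"],2),"world deg",np.rad2deg(np.arctan2(p[1],p[0])),"r",np.hypot(*p))
E
python3 pg.py
```

```text
side 0.69 world deg 87.0436868274773 r 0.03532756154433516
scene 0.91 world deg 74.41358606471776 r 0.028171848219889377
```

move_arm(
  motion=[
    [0.0008,0.0018,0,0,0,0.0524,255],
    [0.0008,0.0018,0,0,0,0.0524,255],
    [0.0008,0.0018,0,0,0,0.0524,255],
    [0.0008,0.0018,0,0,0,0.0524,255],
    [0.0008,0.0018,0,0,0,0.0524,255],
    [0,0,0,0,0,0,255],
  ],
)

```text
time: 16.05
position: [0.5948, -0.0294, 0.0453]
tool_rot: [[0.135, 0.991, 0.0], [0.991, -0.135, -0.0], [-0.0, 0.0, -1.0]]
force: [-1.5, 0.0, -0.1]
gripper_width: -0.0002
gripper_force: 0.0
```

move_arm(
  motion=[
    [0.0008,0.0018,0,0,0,0.0524,255],
    [0,0,0,0,0,0,255],
  ],
)

```text
time: 16.3
position: [0.5958, -0.0289, 0.0451]
tool_rot: [[0.186, 0.983, -0.002], [0.983, -0.186, -0.0], [-0.0, -0.001, -1.0]]
force: [-3.6, -0.5, 1.6]
gripper_width: -0.0002
gripper_force: 1.7
```

move_arm(
  motion=[
    [0.0008,0.0018,0,0,0,0.0524,255],
    [0,0,0,0,0,0,255],
  ],
)

```text
time: 16.55
position: [0.5978, -0.0284, 0.0451]
tool_rot: [[0.237, 0.971, -0.001], [0.971, -0.237, -0.0], [-0.001, -0.001, -1.0]]
force: [-3.4, 0.5, -0.1]
gripper_width: -0.0001
gripper_force: 2.1
```

move_arm(
  motion=[
    [0.0008,0.0018,0,0,0,0.0524,255],
    [0,0,0,0,0,0,255],
  ],
)

```text
time: 16.8
position: [0.6004, -0.0281, 0.0452]
tool_rot: [[0.287, 0.958, -0.0], [0.958, -0.287, -0.0], [-0.0, -0.0, -1.0]]
force: [-3.1, 0.7, 1.1]
gripper_width: -0.0001
gripper_force: 1.3
```

```bash
python3 st.py;python3 pg.py
```

```text
t 16.8 pos [ 0.6004 -0.0281  0.0452] j [ 0.2908  0.5738 -0.4471  1.7723  0.3131  0.8664 -0.5903] F tool [-0.2349 -3.1765 -1.1225]
tool x world deg 73.29372795930882 axis in tool mm [-33.9191  18.1278   0.0003] tilt [-0.0001 -0.     -1.    ]
approach delta tool mm [-23.9759 -26.1148 -29.8086]
key delta [-152.5143  -12.7907  -39.8007]
side 0.69 world deg 67.57154547563856 r 0.03082185236396304
scene 0.81 world deg 68.89459809907514 r 0.02952568072951448
```

move_arm(
  motion=[
    [0.0008,0.0018,0,0,0,0.0524,255],
    [0,0,0,0,0,0,255],
  ],
)

```text
time: 17.25
position: [0.6028, -0.0279, 0.0453]
tool_rot: [[0.338, 0.941, 0.001], [0.941, -0.338, -0.0], [0.0, 0.001, -1.0]]
force: [-0.6, 1.2, 0.3]
gripper_width: -0.0001
gripper_force: 0.6
```

move_arm(
  motion=[
    [0.0008,0.0018,0,0,0,0.0524,255],
    [0,0,0,0,0,0,255],
  ],
)

```text
time: 17.5
position: [0.605, -0.0278, 0.0455]
tool_rot: [[0.387, 0.922, 0.001], [0.922, -0.387, -0.0], [0.0, 0.001, -1.0]]
force: [-0.6, 0.3, -0.4]
gripper_width: 0.0001
gripper_force: 0.2
```

```bash
python3 st.py;python3 pg.py
```

```text
t 17.5 pos [ 0.605  -0.0278  0.0455] j [ 0.2702  0.5744 -0.4204  1.7629  0.2958  0.8658 -0.6805] F tool [ 0.0674 -0.6527  0.4466]
tool x world deg 67.2574331970979 axis in tool mm [-33.9071  17.416    0.0088] tilt [ 0.0012 -0.0001 -1.    ]
approach delta tool mm [-28.6593 -27.5898 -29.5825]
key delta [-155.0798   -0.8101  -39.5931]
side 0.94 world deg 57.64713356978801 r 0.03195865724498575
scene 0.62 world deg 56.797573390895835 r 0.030593589038306515
```

move_arm(
  motion=[
    [0.0005,0.0012,0,0,0,0.035,255],
    [0,0,0,0,0,0,255],
  ],
)

```text
time: 17.95
position: [0.6059, -0.0279, 0.0453]
tool_rot: [[0.421, 0.907, 0.0], [0.907, -0.421, -0.0], [-0.0, 0.0, -1.0]]
force: [-0.8, 0.2, 0.3]
gripper_width: -0.0004
gripper_force: 0.0
```

```bash
python3 st.py;python3 pg.py
```

```text
t 17.95 pos [ 0.6059 -0.0279  0.0453] j [ 0.2633  0.5747 -0.4111  1.7603  0.2894  0.8663 -0.7121] F tool [-0.1681 -0.8317 -0.3027]
tool x world deg 65.11804398634855 axis in tool mm [-33.5597  17.8327   0.0072] tilt [ 0.0003 -0.0002 -1.    ]
approach delta tool mm [-30.0075 -27.3609 -29.6606]
key delta [-155.3441    4.1117  -39.6458]
side 0.93 world deg 62.88721215887524 r 0.04475070495343728
scene 0.89 world deg 67.7940819910659 r 0.02936168543013164
```

```bash
cat > ln.py <<'E'
from h import *
# unwarp the dial top face (z=.066) from the wrist camera into polar form and look for the white line
def polar(s,o,rs,az):
    T=np.eye(4);T[:3,:3]=o["tool_rot"];T[:3,3]=o["position"]
    W=np.linalg.inv(T@s["mount"]) if "mount" in s else s["world_to_cam"]
    r_,a_=np.meshgrid(rs,np.deg2rad(az));P=np.stack([.608+r_*np.cos(a_),-.0658+r_*np.sin(a_),0*r_+.066],-1)
    q=P@W[:3,:3].T+W[:3,3];q=(q*[1,-1,-1])@s["mtx"].T;q=(q[...,:2]/q[...,2:]).astype(np.float32)
    return cv2.remap(cv2.cvtColor(s["frame"],7),q[...,0],q[...,1],1).astype(float)
az=np.arange(-60,180,3);rs=np.linspace(.012,.024,13)
for c in ("wrist","side","scene"):
    o=r.observe();s=r.snapshot(c);M=polar(s,o,rs,az).mean(1)
    k=np.argsort(-M)[:8];print(c,"median",np.median(M),sorted((int(az[i]),int(M[i])) for i in k))
E
python3 ln.py; python3 st.py|tail -3|head -1; for i in 1 2 3; do python3 st.py|head -1|grep -o "F tool.*"; done
python3 - <<'E'
from h import *
w=r.snapshot("wrist")["frame"][180:380,220:420,::-1];a=r.snapshot("side")["frame"][130:230,280:380,::-1]
cv2.imwrite("pics/k.png",np.hstack([cv2.convertScaleAbs(cv2.resize(w,(400,400)),alpha=2),cv2.convertScaleAbs(cv2.resize(a,(400,400)),alpha=2)]))
E
```

```text
wrist median 22.807692307692307 [(42, 60), (45, 93), (48, 110), (51, 92), (54, 52), (99, 54), (102, 55), (105, 53)]
side median 53.11538461538461 [(36, 61), (39, 72), (42, 91), (45, 118), (48, 137), (51, 123), (54, 89), (57, 62)]
scene median 28.96153846153846 [(39, 51), (42, 54), (45, 56), (48, 56), (51, 54), (54, 54), (57, 53), (60, 52)]
tool x world deg 65.16473312878793 axis in tool mm [-33.5888  18.0443   0.0007] tilt [ 0. -0. -1.]
F tool [0.4273 0.3804 0.0518]
F tool [0.4273 0.3804 0.0518]
F tool [0.4273 0.3804 0.0518]
```

View pics/k.png

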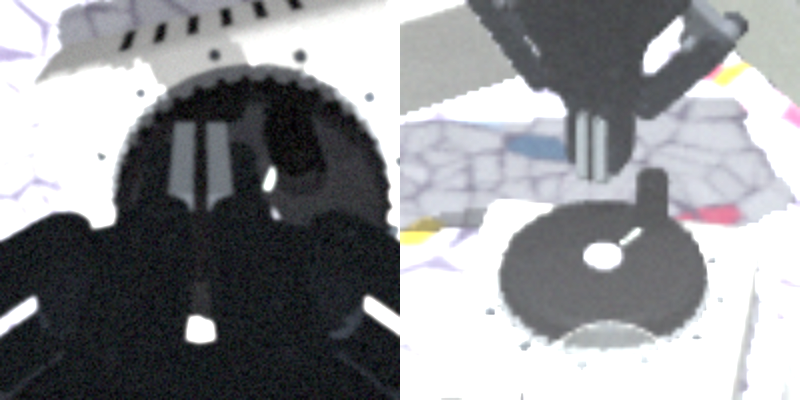

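The wrist and side views show the white line at 48.5°, so the dial has moved exactly two clicks, and the finger is clear behind the peg. On to click three.

move_arm(
  motion=[
    [0.0009,0.0018,0,0,0,0.0524,255],
    [0.0009,0.0018,0,0,0,0.0524,255],
    [0.0009,0.0018,0,0,0,0.0524,255],
    [0.0009,0.0018,0,0,0,0.0524,255],
    [0.0009,0.0018,0,0,0,0.0524,255],
    [0.0009,0.0018,0,0,0,0.0524,255],
    [0.0009,0.0018,0,0,0,0.0524,255],
    [0,0,0,0,0,0,255],
  ],
)

```text
time: 19.4
position: [0.6187, -0.0289, 0.045]
tool_rot: [[0.717, 0.697, -0.002], [0.697, -0.717, 0.0], [-0.001, -0.001, -1.0]]
force: [-3.6, 1.6, 1.2]
gripper_width: -0.0002
gripper_force: 1.9
```

```bash
python3 st.py;python3 ln.py
```

```text
t 19.4 pos [ 0.6187 -0.0289  0.045 ] j [ 0.1969  0.5801 -0.3189  1.7301  0.2263  0.8694 -1.0199] F tool [-1.4874 -3.6774 -1.2341]
tool x world deg 44.191137758612136 axis in tool mm [-33.3867  19.       0.0085] tilt [-0.0018  0.0003 -1.    ]
approach delta tool mm [-46.2461 -24.5346 -29.8803]
key delta [-152.0855   49.6115  -39.8736]
wrist median 18.23076923076923 [(75, 36), (78, 42), (81, 47), (84, 50), (87, 51), (90, 48), (93, 44), (96, 38)]
side median 51.730769230769226 [(30, 57), (33, 64), (36, 77), (39, 98), (42, 120), (45, 122), (48, 98), (51, 69)]
scene median 24.615384615384617 [(30, 63), (33, 73), (36, 82), (39, 85), (42, 82), (45, 78), (48, 71), (51, 61)]
```

move_arm(
  motion=[
    [0.0009,0.0018,0,0,0,0.0524,255],
    [0.0009,0.0018,0,0,0,0.0524,255],
    [0,0,0,0,0,0,255],
  ],
)

```text
time: 19.92
position: [0.6239, -0.0313, 0.0453]
tool_rot: [[0.786, 0.618, 0.001], [0.618, -0.786, -0.0], [0.0, 0.001, -1.0]]
force: [-0.7, -0.1, 0.2]
gripper_width: 0.0
gripper_force: 0.3
```

move_arm(
  motion=[
    [0.0009,0.0018,0,0,0,0.0524,255],
    [0,0,0,0,0,0,255],
  ],
)

```text
time: 20.18
position: [0.6258, -0.0322, 0.0454]
tool_rot: [[0.817, 0.577, 0.001], [0.577, -0.817, -0.0], [0.001, 0.001, -1.0]]
force: [0.6, 1.1, 0.2]
gripper_width: 0.0001
gripper_force: 0.0
```

```bash
python3 st.py;python3 ln.py
```

```text
t 20.175 pos [ 0.6258 -0.0322  0.0454] j [ 0.1721  0.5831 -0.2785  1.716   0.2001  0.8692 -1.1485] F tool [ 1.1898 -0.559  -0.2369]
tool x world deg 35.20499218531022 axis in tool mm [-33.8857  17.1743  -0.0065] tilt [ 0.0011 -0.0004 -1.    ]
approach delta tool mm [-53.3278 -23.75   -29.6322]
key delta [-146.267    66.0402  -39.6075]
wrist median 18.076923076923077 [(63, 44), (66, 50), (69, 53), (72, 54), (75, 51), (78, 47), (81, 41), (84, 38)]
side median 51.53846153846154 [(18, 58), (21, 66), (24, 79), (27, 97), (30, 113), (33, 113), (36, 94), (39, 69)]
scene median 22.46153846153846 [(18, 59), (21, 69), (24, 77), (27, 80), (30, 79), (33, 75), (36, 67), (39, 58)]
```

```bash
python3 ln.py | grep side;python3 ln.py | grep side
```

```text
side median 51.11538461538461 [(18, 58), (21, 66), (24, 79), (27, 97), (30, 113), (33, 113), (36, 94), (39, 70)]
side median 51.07692307692308 [(18, 58), (21, 66), (24, 79), (27, 97), (30, 114), (33, 113), (36, 95), (39, 70)]
```

move_arm(
  motion=[
    [0.0003,0.0006,0,0,0,0.0175,255],
    [0,0,0,0,0,0,255],
    [0,0,0,0,0,0,255],
  ],
)

```text
time: 21.0
position: [0.6258, -0.0321, 0.0453]
tool_rot: [[0.828, 0.561, 0.0], [0.561, -0.828, -0.0], [-0.0, 0.0, -1.0]]
force: [-0.1, 0.8, -0.4]
gripper_width: -0.0002
gripper_force: 0.0
```

```bash
python3 st.py|head -2;python3 ln.py
```

```text
t 21.0 pos [ 0.6258 -0.0321  0.0453] j [ 0.1689  0.5834 -0.2741  1.7151  0.1964  0.87   -1.1641] F tool [ 0.396  -0.7557  0.4058]
tool x world deg 34.14118034989939 axis in tool mm [-33.6516  17.8835   0.0021] tilt [ 0.     -0.0001 -1.    ]
wrist median 17.846153846153847 [(63, 40), (66, 46), (69, 50), (72, 53), (75, 52), (78, 47), (81, 43), (84, 39)]
side median 51.30769230769231 [(18, 58), (21, 66), (24, 79), (27, 97), (30, 113), (33, 113), (36, 95), (39, 70)]
scene median 22.76923076923077 [(18, 61), (21, 71), (24, 78), (27, 81), (30, 80), (33, 75), (36, 67), (39, 58)]
```

move_arm(
  motion=[
    [0.0003,0.001,0,0,0,0.0175,255],
    [0,0,0,0,0,0,255],
    [0,0,0,0,0,0,255],
  ],
)

```text
time: 21.52
position: [0.6266, -0.0328, 0.0453]
tool_rot: [[0.837, 0.547, 0.0], [0.547, -0.837, -0.0], [0.0, 0.0, -1.0]]
force: [-0.9, 0.4, -0.9]
gripper_width: 0.0002
gripper_force: 0.0
```

```bash
python3 st.py|head -2;python3 ln.py
```

```text
t 21.525 pos [ 0.6266 -0.0328  0.0453] j [ 0.1667  0.5841 -0.2696  1.7131  0.1934  0.8705 -1.1779] F tool [-0.5047 -0.8007  0.9164]
tool x world deg 33.134449382613084 axis in tool mm [-33.6577  17.4673   0.001 ] tilt [ 0. -0. -1.]
wrist median 20.730769230769234 [(12, 51), (15, 72), (18, 85), (21, 74), (66, 50), (69, 54), (72, 54), (75, 50)]
side median 51.11538461538461 [(6, 63), (9, 75), (12, 89), (15, 107), (18, 119), (21, 106), (24, 81), (27, 61)]
scene median 21.807692307692307 [(3, 64), (6, 75), (9, 84), (12, 89), (15, 88), (18, 82), (21, 73), (24, 62)]
```

Click three has landed (line at 18°). Now the last click, finishing in fine steps.

move_arm(
  motion=[
    [0.0009,0.0018,0,0,0,0.0524,255],
    [0.0009,0.0018,0,0,0,0.0524,255],
    [0.0009,0.0018,0,0,0,0.0524,255],
    [0.0009,0.0018,0,0,0,0.0524,255],
    [0.0009,0.0018,0,0,0,0.0524,255],
    [0.0009,0.0018,0,0,0,0.0524,255],
    [0.0009,0.0018,0,0,0,0.0524,255],
    [0.0009,0.0018,0,0,0,0.0524,255],
    [0,0,0,0,0,0,255],
  ],
)

```text
time: 22.8
position: [0.6384, -0.0424, 0.0452]
tool_rot: [[0.987, 0.159, -0.001], [0.159, -0.987, 0.001], [-0.001, -0.001, -1.0]]
force: [-0.9, 1.7, 1.0]
gripper_width: 0.0
gripper_force: 1.1
```

```bash
python3 st.py|head -2;python3 ln.py
```

```text
t 22.8 pos [ 0.6384 -0.0424  0.0452] j [ 0.1059  0.592  -0.1636  1.6855  0.1179  0.8744 -1.5169] F tool [-0.6312 -1.8151 -0.9955]
tool x world deg 9.164943919916501 axis in tool mm [-33.7115  18.2413   0.0069] tilt [-0.0007  0.0006 -1.    ]
wrist median 15.192307692307693 [(42, 42), (45, 47), (48, 51), (51, 52), (54, 50), (57, 47), (60, 42), (63, 38)]
side median 52.07692307692308 [(-3, 63), (0, 76), (3, 89), (6, 101), (9, 100), (12, 93), (15, 76), (18, 60)]
scene median 21.96153846153846 [(-6, 62), (-3, 74), (0, 84), (3, 88), (6, 85), (9, 77), (12, 66), (15, 53)]
```

move_arm(
  motion=[
    [0.0009,0.0018,0,0,0,0.0524,255],
    [0,0,0,0,0,0,255],
    [0,0,0,0,0,0,255],
  ],
)

```text
time: 23.32
position: [0.64, -0.0453, 0.0453]
tool_rot: [[0.994, 0.107, 0.0], [0.107, -0.994, -0.0], [0.0, 0.0, -1.0]]
force: [-0.6, -0.1, 0.7]
gripper_width: 0.0
gripper_force: 0.1
```

```bash
python3 st.py|head -2;python3 ln.py
```

```text
t 23.325 pos [ 0.64   -0.0453  0.0453] j [ 0.0999  0.5928 -0.1497  1.6824  0.1095  0.8743 -1.5581] F tool [-0.6361  0.0366 -0.6841]
tool x world deg 6.168287045114724 axis in tool mm [-34.0435  16.969   -0.0022] tilt [ 0.0004 -0.0004 -1.    ]
wrist median 14.76923076923077 [(36, 45), (39, 50), (42, 54), (45, 54), (48, 52), (51, 46), (54, 42), (57, 38)]
side median 51.30769230769231 [(-9, 60), (-6, 68), (-3, 77), (0, 93), (3, 110), (6, 113), (9, 89), (12, 65)]
scene median 21.42307692307692 [(-12, 58), (-9, 71), (-6, 81), (-3, 87), (0, 85), (3, 77), (6, 64), (9, 52)]
```

move_arm(
  motion=[
    [0.0003,0.0008,0,0,0,0.0175,255],
    [0,0,0,0,0,0,255],
    [0,0,0,0,0,0,255],
  ],
)

```text
time: 23.85
position: [0.6403, -0.0456, 0.0453]
tool_rot: [[0.996, 0.089, 0.0], [0.089, -0.996, -0.0], [0.0, 0.0, -1.0]]
force: [0.7, 0.8, -0.1]
gripper_width: -0.0
gripper_force: 0.1
```

```bash
python3 st.py|head -2;python3 ln.py
```

```text
t 23.85 pos [ 0.6403 -0.0456  0.0453] j [ 0.0975  0.5931 -0.1453  1.6815  0.1058  0.8746 -1.5727] F tool [ 0.763  -0.7508  0.0568]
tool x world deg 5.112665193468162 axis in tool mm [-33.9946  17.1903  -0.0018] tilt [ 0.0001 -0.0001 -1.    ]
wrist median 14.461538461538462 [(33, 38), (36, 44), (39, 50), (42, 54), (45, 54), (48, 50), (51, 45), (54, 42)]
side median 51.30769230769231 [(-9, 63), (-6, 72), (-3, 81), (0, 91), (3, 102), (6, 101), (9, 81), (12, 62)]
scene median 21.76923076923077 [(-12, 58), (-9, 70), (-6, 81), (-3, 86), (0, 84), (3, 76), (6, 64), (9, 52)]
```

move_arm(
  motion=[
    [0.0003,0.001,0,0,0,0.0175,255],
    [0,0,0,0,0,0,255],
    [0,0,0,0,0,0,255],
  ],
)

```text
time: 24.38
position: [0.6406, -0.0467, 0.0453]
tool_rot: [[0.997, 0.072, -0.0], [0.072, -0.997, -0.0], [-0.0, 0.0, -1.0]]
force: [0.8, 0.3, -0.3]
gripper_width: -0.0003
gripper_force: 0.0
```

```bash
python3 st.py|head -2;python3 ln.py
```

```text
t 24.375 pos [ 0.6406 -0.0467  0.0453] j [ 0.0959  0.5935 -0.1407  1.6806  0.1026  0.8748 -1.5861] F tool [ 0.8247 -0.2714  0.2996]
tool x world deg 4.101934930217659 axis in tool mm [-33.8976  16.703    0.005 ] tilt [-0.0001 -0.0002 -1.    ]
wrist median 14.961538461538462 [(-18, 52), (-15, 75), (-12, 89), (-9, 69), (36, 50), (39, 54), (42, 55), (45, 53)]
side median 51.15384615384615 [(-24, 63), (-21, 73), (-18, 88), (-15, 105), (-12, 114), (-9, 105), (-6, 81), (-3, 58)]
scene median 21.153846153846153 [(-30, 48), (-27, 59), (-24, 70), (-21, 81), (-18, 85), (-15, 81), (-12, 71), (-9, 58)]
```

The line is at -12°, so the dial sits in the fourth click. Retract and rise.

move_arm(
  motion=[
    [0,-0.003,0,0,0,0,255],
    [0,-0.003,0,0,0,0,255],
    [0,0,-0.02,0,0,0,255],
    [0,0,-0.04,0,0,0,255],
    [0,0,-0.05,0,0,0,255],
    [0,0,-0.03,0,0,0,255],
    [0,0,0,0,0,0,255],
  ],
)

```text
time: 25.4
position: [0.6423, -0.0406, 0.1901]
tool_rot: [[0.997, 0.071, 0.007], [0.071, -0.997, -0.0], [0.007, 0.001, -1.0]]
force: [0.2, -0.7, -0.2]
gripper_width: 0.0002
gripper_force: 0.0
```

```bash
python3 st.py;python3 ln.py; python3 - <<'E'
from h import *
np.set_printoptions(precision=4,suppress=True)
S={c:r.snapshot(c) for c in("side","scene")}
t2=lambda a,b:tri([ray(S["side"],a),ray(S["scene"],b)])
A=lambda x,y:(220+x/3.2,110+y/3.2);B=lambda x,y:(210+x/3,140+y/3)
print("dropper top",t2(B(284,365),A(573,70)))
print("beaker rim c",t2(B(272,445),A(572,152)))
print("vial front top",t2(B(134,335),A(575,267)))
print("bottle left edge side",[atz(ray(S["side"],B(600,400)),z) for z in (0,.1)])
print("key top",t2(B(246,290),A(468,235)),"housing edge L/R @.05",atz(ray(S["side"],B(208,303)),.06),atz(ray(S["side"],B(287,303)),.06))
# knuckle extent with current pose in side view
w=S["side"]["frame"];cv2.imwrite("pics/side9.png",w[:,:,::-1])
E
```

```text
t 25.4 pos [ 0.6423 -0.0406  0.1901] j [ 0.0944  0.4463 -0.1511  1.55    0.072   1.1437 -1.5707] F tool [0.1721 0.707  0.2436]
tool x world deg 4.097015303224995 axis in tool mm [-35.9686  22.6926  -0.2367] tilt [ 0.0071 -0.0002 -1.    ]
approach delta tool mm [-74.5991  -2.3973 114.597 ]
key delta [-107.723   122.5002  104.452 ]
wrist median 24.307692307692307 [(-24, 32), (-21, 45), (-18, 68), (-15, 89), (-12, 98), (-9, 88), (-6, 66), (-3, 43)]
side median 51.69230769230769 [(-24, 63), (-21, 73), (-18, 86), (-15, 102), (-12, 111), (-9, 103), (-6, 80), (-3, 57)]
scene median 19.615384615384617 [(-30, 46), (-27, 56), (-24, 68), (-21, 78), (-18, 82), (-15, 79), (-12, 69), (-9, 56)]
dropper top [ 0.5669 -0.282   0.1242]
beaker rim c [ 0.5593 -0.2816  0.0668]
vial front top [ 0.4848 -0.2019  0.0607]
bottle left edge side [array([ 0.7388, -0.1941,  0.    ]), array([ 0.7164, -0.2816,  0.1   ])]
key top [ 0.5432 -0.1725  0.0646] housing edge L/R @.05 [ 0.5238 -0.1768  0.06  ] [ 0.5663 -0.177   0.06  ]
```

move_arm(
  motion=[
    [-0.028,0.031,0,0,0,0,255],
    [-0.028,0.031,0,0,0,0,255],
    [-0.028,0.031,0,0,0,0,255],
    [-0.027,0.03,0,0,0,0,255],
    [0,0,0.03,0,0,0,255],
    [0,0,0.03,0,0,0,255],
    [0,0,0.03,0,0,0,255],
    [0,0,0.02,0,0,0,255],
    [0,0,0.015,0,0,0,255],
    [0,0,0,0,0,0,255],
    [0,0,0,0,0,0,255],
  ],
)

```text
time: 27.02
position: [0.5388, -0.1713, 0.0608]
tool_rot: [[0.997, 0.072, 0.001], [0.072, -0.997, -0.0], [0.001, 0.0, -1.0]]
force: [0.4, -0.3, 0.7]
gripper_width: -0.0005
gripper_force: 0.0
```

```bash
python3 st.py; python3 - <<'E'
from h import *
a=r.snapshot("side")["frame"][120:320,220:420,::-1];b=r.snapshot("scene")["frame"][80:280,270:470,::-1]
cv2.imwrite("pics/m.png",cv2.convertScaleAbs(cv2.resize(np.hstack([a,b]),None,fx=2,fy=2,interpolation=2),alpha=1.5))
E
```

```text
t 27.025 pos [ 0.5388 -0.1713  0.0608] j [ 0.3084  0.4614 -0.1124  1.8695  0.0688  0.8136 -1.3388] F tool [ 0.3309  0.2969 -0.6673]
tool x world deg 4.1020510726453905 axis in tool mm [  76.6123 -100.3053    0.0293] tilt [ 0.0007 -0.0002 -1.    ]
approach delta tool mm [  38.8018 -125.3141  -14.169 ]
key delta [  5.603   -0.4243 -24.1618]
```

View pics/m.png

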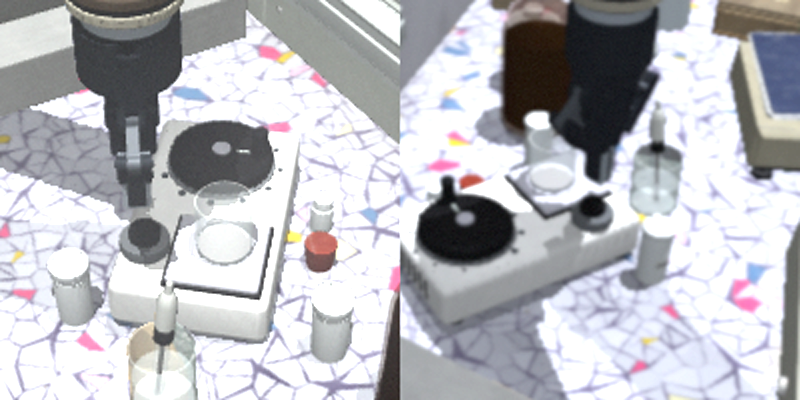

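Side view: the tip at (290,222) is straight above the key (291,236), and the body is clear of the cup and beaker. Press down in steps.

move_arm(
  motion=[
    [0.003,0,0.004,0,0,0,255],
    [0,0,0.004,0,0,0,255],
    [0,0,0.004,0,0,0,255],
    [0,0,0.002,0,0,0,255],
    [0,0,0,0,0,0,255],
  ],
)

```text
time: 27.75
position: [0.5411, -0.171, 0.046]
tool_rot: [[0.997, 0.072, -0.0], [0.072, -0.997, 0.0], [-0.0, -0.0, -1.0]]
force: [-0.4, -0.4, -0.1]
gripper_width: -0.0
gripper_force: 0.0
```

move_arm(
  motion=[
    [0,0,0.002,0,0,0,255],
    [0,0,0,0,0,0,255],
  ],
)

```text
time: 28.0
position: [0.5412, -0.171, 0.0442]
tool_rot: [[0.997, 0.072, -0.0], [0.072, -0.997, -0.0], [-0.0, -0.0, -1.0]]
force: [-0.5, 0.2, 0.3]
gripper_width: 0.0002
gripper_force: 0.0
```

move_arm(
  motion=[
    [0,0,0.002,0,0,0,255],
    [0,0,0,0,0,0,255],
  ],
)

```text
time: 28.25
position: [0.5412, -0.171, 0.0421]
tool_rot: [[0.997, 0.072, -0.0], [0.072, -0.997, 0.0], [-0.0, -0.0, -1.0]]
force: [-0.0, 0.0, -1.0]
gripper_width: 0.0004
gripper_force: 0.0
```

move_arm(
  motion=[
    [0,0,0.002,0,0,0,255],
    [0,0,0,0,0,0,255],
  ],
)

```text
time: 28.5
position: [0.5412, -0.171, 0.0401]
tool_rot: [[0.997, 0.072, -0.0], [0.072, -0.997, 0.0], [-0.0, -0.0, -1.0]]
force: [0.2, -0.2, -0.0]
gripper_width: 0.0
gripper_force: 0.0
```

move_arm(
  motion=[
    [0,0,0.002,0,0,0,255],
    [0,0,0,0,0,0,255],
  ],
)

```text
time: 28.75
position: [0.5412, -0.171, 0.0381]
tool_rot: [[0.997, 0.072, -0.0], [0.072, -0.997, 0.0], [-0.0, -0.0, -1.0]]
force: [-0.1, 0.3, -0.4]
gripper_width: 0.0001
gripper_force: 0.0
```

move_arm(
  motion=[
    [0,0,0.002,0,0,0,255],
    [0,0,0,0,0,0,255],
  ],
)

```text
time: 29.0
position: [0.5412, -0.1709, 0.0361]
tool_rot: [[0.997, 0.072, -0.0], [0.072, -0.997, 0.0], [-0.0, -0.0, -1.0]]
force: [-0.8, 0.1, 0.2]
gripper_width: 0.0001
gripper_force: 0.0
```

move_arm(
  motion=[
    [0,0,0.002,0,0,0,255],
    [0,0,0,0,0,0,255],
  ],
)

```text
time: 29.25
position: [0.5412, -0.171, 0.0341]
tool_rot: [[0.997, 0.072, -0.0], [0.072, -0.997, 0.0], [-0.0, -0.0, -1.0]]
force: [0.5, -0.6, 0.0]
gripper_width: -0.0004
gripper_force: 0.0
```

move_arm(
  motion=[
    [0,0,0.002,0,0,0,255],
    [0,0,0,0,0,0,255],
  ],
)

```text
time: 29.5
position: [0.5414, -0.1711, 0.0323]
tool_rot: [[0.997, 0.072, 0.0], [0.072, -0.997, -0.0], [0.0, 0.0, -1.0]]
force: [-0.7, 0.5, 1.1]
gripper_width: -0.0004
gripper_force: 0.9
```

move_arm(
  motion=[
    [0,0,0.002,0,0,0,255],
    [0,0,0,0,0,0,255],
  ],
)

```text
time: 29.75
position: [0.5414, -0.1711, 0.0303]
tool_rot: [[0.997, 0.072, 0.0], [0.072, -0.997, -0.0], [0.0, 0.0, -1.0]]
force: [-0.1, 0.6, 3.3]
gripper_width: 0.0001
gripper_force: 1.5
```

move_arm(
  motion=[
    [0,0,0.002,0,0,0,255],
    [0,0,0,0,0,0,255],
  ],
)

```text
time: 30.0
position: [0.5414, -0.171, 0.0283]
tool_rot: [[0.997, 0.072, 0.0], [0.072, -0.997, -0.0], [0.0, 0.0, -1.0]]
force: [-0.9, -0.2, 4.0]
gripper_width: -0.0001
gripper_force: 2.0
```

move_arm(
  motion=[
    [0,0,0.002,0,0,0,255],
    [0,0,0,0,0,0,255],
  ],
)

```text
time: 30.25
position: [0.5415, -0.1711, 0.0271]
tool_rot: [[0.997, 0.072, 0.001], [0.072, -0.997, -0.0], [0.001, 0.0, -1.0]]
force: [-2.4, 2.3, 11.4]
gripper_width: 0.0002
gripper_force: 5.6
```

```bash
python3 st.py|head -2
```

```text
t 30.25 pos [ 0.5415 -0.1711  0.0271] j [ 0.3028  0.5121 -0.1081  1.8852  0.078   0.7477 -1.348 ] F tool [ -2.1765  -2.4207 -11.4229]
tool x world deg 4.100953828786969 axis in tool mm [  73.8262 -100.2522    0.0117] tilt [ 0.0005 -0.0002 -1.    ]
```

move_arm(
  motion=[
    [0,0,0.001,0,0,0,255],
    [0,0,0,0,0,0,255],
    [0,0,0,0,0,0,255],
  ],
)

```text
time: 30.62
position: [0.5416, -0.1711, 0.0269]
tool_rot: [[0.997, 0.071, 0.001], [0.071, -0.997, -0.0], [0.001, 0.0, -1.0]]
force: [-5.4, 1.6, 18.9]
gripper_width: -0.0002
gripper_force: 9.6
```

move_arm(
  motion=[
    [0,0,-0.003,0,0,0,255],
    [0,0,-0.005,0,0,0,255],
    [0,0,-0.01,0,0,0,255],
    [0,0,-0.03,0,0,0,255],
    [0,0,-0.05,0,0,0,255],
    [0,0,-0.05,0,0,0,255],
    [0,0,-0.03,0,0,0,255],
    [0,0,0,0,0,0,255],
    [0,0,0,0,0,0,255],
  ],
)

```text
time: 31.75
position: [0.5406, -0.1709, 0.2025]
tool_rot: [[0.997, 0.072, -0.001], [0.072, -0.997, 0.0], [-0.001, -0.0, -1.0]]
force: [1.3, 0.4, -0.5]
gripper_width: 0.0
gripper_force: 0.0
```

```bash
python3 ln.py; python3 look.py 9 | tail -6; python3 - <<'E'
from h import *
a=cv2.imread("pics/side0.png").astype(int)
b=r.snapshot("side")["frame"][:,:,::-1].astype(int)
# image change around things to be left alone / key
for n,(x0,y0,x1,y1) in dict(cup=(316,210,350,255),vial_f=(243,242,270,285),vial_b=(374,260,398,303),cap=(373,214,389,236),stopper=(371,235,390,257),beaker=(283,258,320,330),key=(280,228,306,252)).items():
    print(n,np.abs(a-b)[y0:y1,x0:x1].mean().round(1))
E
```

```text
wrist median 13.807692307692308 [(-18, 26), (-15, 45), (-12, 66), (-9, 77), (-6, 67), (-3, 45), (0, 25), (3, 17)]
side median 51.92307692307692 [(-27, 56), (-24, 59), (-21, 64), (-18, 72), (-15, 81), (-12, 86), (-9, 80), (-6, 67)]
scene median 13.307692307692308 [(-30, 30), (-27, 38), (-24, 46), (-21, 53), (-18, 56), (-15, 53), (-12, 46), (-9, 37)]
dial_axis 0.88 [226. 111.] [ 0.6071 -0.0665  0.066 ]
peg 0.92 [227.  73.] [ 0.6435 -0.073   0.08  ]
start_key_top 0.67 [321. 180.] [ 0.5414 -0.1715  0.072 ]
heater 0.62 [280. 122.] [ 0.5965 -0.1154  0.    ]
heater 0.47 [270.  30.] [ 0.699  -0.1005  0.    ]
small_cup 0.59 [329. 118.] [ 0.6077 -0.1749  0.058 ]
cup 9.6
vial_f 11.0
vial_b 9.6
cap 8.8
stopper 6.2
beaker 7.6
key 8.7
```

```bash
python3 -c "
from station import r
print(r.hand_in())"
```

```text
the job is handed in; nothing more can be done
None
```

I turned the dial clockwise exactly four clicks and it rests in that stop. I then pressed the start key 6 mm to its hard stop (peak force about 19 N) and lifted off it. The cup and the things round the heater look unmoved in the side camera, and the job is handed in with no verdict shown.

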